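# Take the charged battery pack off the charging dock

### The arm

A 6-joint arm with a two-finger parallel gripper is mounted at the origin on a cart in front of the work surface, level with it; the furniture and walls round the work are solid. World frame = base frame: x ahead of the robot, y to its left, z up, the work surface at z = 0. Lengths are in m, angles in rad, forces in N, time in s.
With the tool pointing down it reaches from about 0.375 to 0.9 m from the base axis. Payload 3.1 kg.
Tool frame: the origin (TCP) lies where the fingers leave the gripper's body, on its centre line; the fingertips stand 70 mm ahead of it and the grasp point (between the pads) lies 51 mm ahead of it; z points along the fingers, y is the line along which they close (so a half turn about z gives the same grasp; the last joint's range is limited). The gripper opens to 87 mm and grips with 3 to 60 N. Pads are 19 mm wide; open, the fingers measure 117 mm over their backs; the gripper's body (75 mm by 190 mm) begins 51 mm behind the grasp point.
Start: joints at [1.119, 0.527, 1.433, -0, 1.181, -0.178], TCP at [0.169, 0.602, 0.292] pointing down, gripper open.
Joint ranges: [-3.08, 3.08], [-0.75, 2.2], [0.22, 2.44], [-1.43, 4.57], [0, 2.65], [-2.85, 2.85]. Speed limits (rad/s): [2.79, 2.79, 3.14, 3.14, 3.14, 3.14].

### API

Orientations are given as a 3x3 rotation matrix whose columns are the frame's x, y, z axes.
In Python, from plant import robot gives the robot as it stands. The module is installed in compiled form; this text tells all that it offers.
- The arm moves only by the tool play_rows, never from a script. Its argument "series" is a list that holds one entry, the list of rows, each a list of 4 numbers: the shift along the tool's x, y, z in mm, then the turn about the tool's z in degrees. A call has exactly 10 rows; each row is the pose to reach, as a shift and turn from the pose commanded when the call began, along the tool's axes at that moment; what a row does not reach only later rows make up. A row lasts 1/12 s, in which the tool goes at most 41.7 mm and 7.16 degrees, less where a joint would pass 70% of its speed; a pose out of reach is approached as far as the arm can. A call with a gripper value outside its range is refused whole. "grip" is the opening, from 0 (shut) to 1 (fully open), set as the call begins (left out, the last holds). The fingers move at their own pace and stop on an object; "force" is the grip in N (left out, the last holds). Time passes only in rows, so rows that repeat a pose let the fingers close, or fill a call up. It gives the time, the measured TCP pose, the force, the opening and the grip force at its end, in the units of the state.
- robot.get_obs(): the state, without advancing time (a new reading comes with each control period).
- robot.grab_frame(name): name is "scene" or "side" or "wrist"; returns the picture (400x640x3 uint8, red, green, blue); there is no depth.
- robot.get_calibration(name): a dict with "mtx" (3x3 intrinsics, pixels), "k1" (the pictures are not rectified: a ray, as slopes to the right and down, at radius r is drawn at 1 + k1 r^2 times it, then the intrinsics apply), "world_from_camera" (4x4, takes a point from camera to world coordinates); the wrist camera has in their place "mount" (4x4, takes a point from camera to tool coordinates, whose origin is the TCP and whose axes are the flange's). Camera axes: x right, y down, z forward; pixel columns grow to the right and rows downward; lengths in m; the calibration is good to about 2 mm. A picture is of the moment at which its call begins: read the wrist's pose just before it. get_calibration takes no time and is no camera call.
- robot.close_job(): hands the job in; it is judged then, once.
Trained networks look in the newest picture that a camera, given by its name, has taken for a name from the list of things; names that differ only in an ending like _2 or _b are one class to them, and where a whole thing is asked for, a point or a joint stands for the part that bears it (a point fixed in the world has none). Each returns a list of dicts, best first, with "p" (0 to 1); they miss things now and then, are a little off and sometimes report something else, mostly with a low value. They report only what shows in the picture. A call takes as long as a camera call. They do not tell look-alikes from the thing itself.
- robot.cut_out(query, camera): "region" (400x640 bool, what is visible of it) and "point" ([column, row] in pixels, amid what is visible of it).
The state is a dict: "time": time; "q": joint angles; "qvel": joint speeds; "effort": joint torques, N m; "eef_pos": TCP position; "ee_rot": TCP orientation; "contact_force": force on the tool from outside, world axes, zero at the start; "ft_torque": the same for the moment, N m; "finger_gap": opening from 0.0 (shut) to 1.0 (fully open); "finger_force": force on a finger pad.
Only numpy, scipy, OpenCV 4.12 (cv2) and the standard library are available. Lean on these libraries where they do the work, as an engineer would, in place of code of your own. Each camera call takes 0.05 s, during which the arm holds its last target. There are 200 camera calls.

### The job

Two battery packs for the cordless engraver are charging in the roofed dock. Draw the charged one, with the green grip, out sideways through its bay's mouth and lay it down flat in the oval black tray without dropping it. Leave the pack with the red grip charging where it is.

Things in the scene. Friction and masses are not known exactly. Their poses are not given: they have to be found in the camera images.
- dock: Grey roofed charging dock, fixed: 58 (x) x 135 (y) x 41 mm high. Origin: centre of underside. Its -x face, roughly towards the robot, has the mouths of two bays centred at y +42 and -42 mm, each 39 mm wide, 27 high, 50 deep, floor 8 mm above the table. Packs slide out along the dock's -x; nothing latches them. Which pack is in which bay varies.
- pack_green: Charged pack, loose, about 140 g: black block 46 (x) x 34 (y) x 24 mm, origin at the centre of its underside, +x into the dock; on its -x end a green upright grip fin, x -27 to -67, 16 mm thick (y), z 2 to 32 mm. Seated, its origin is at x -4, z 8 mm in the dock's frame and only about 40 mm of fin stands out in front. Clear of the bay once drawn 50 mm out.
- pack_red: The other battery pack, the same but with a red grip fin; it stays in its bay.
- tray: Oval black tray, fixed, 182 (x) x 350 (y) x 27 mm high, long axis its own y, pointing roughly away from the robot. Origin: centre of underside. Flat inner floor 7 mm above the table, at least 110 (x) by 240 (y) mm, with a rim sloping up round it.
There are look-alikes about, which are no part of the job. Leave any blue look-alike of the dock alone.

How it is judged:
On the way:
1. the green pack has been drawn out of its bay, clear of the dock's mouth (x of pack_green in the frame of dock below -0.052 m), for 0.1 s.
At the end, for the whole second after the job is handed in: The green-gripped pack lies at rest on the tray's floor, block underside down, within 10 degrees of level and inside the rim; the red-gripped pack is within 12 mm of where it was in its bay (x of pack_green in the frame of tray between -0.08 and 0.08 m and y of pack_green in the frame of tray between -0.16 and 0.16 m and z of pack_green in the frame of tray between 0.004 and 0.015 m and angle between pack_green's own z axis and vertical below 0.17 rad and linear speed of pack_green below 0.02 m/s and distance of pack_red from where it was at the start of the episode below 0.012 m); the robot touches nothing.
It fails at once if the green pack is let go (dropped) more than about 50 mm above the tray's floor (z of pack_green in the frame of tray above 0.06 m and contact force between the fingers and pack_green below 0.05 N).
It fails at once if the red pack is pulled or pushed more than 12 mm (distance of pack_red from where it was at the start of the episode above 0.012 m).
It also fails if it takes over 42 s, if anything falls off the work surface, if the arm or the gripper's body presses on something with over 40 N, if the wrist force passes 120 N, or if a joint passes its speed limit or range.

## Working session

There is one attempt and no reset: what is moved stays moved. The work goes in short steps, Python scripts to look and compute and a tool call to move; the robot and the scene stay as the last step left them, time stands still between calls to the robot, and variables do not carry over. Pictures are saved under pics/ and viewed, at most 10 in all, crops included, and the job is handed in when it is done.

Besides the shell and the picture viewer there is one more tool, called after ">>>" by a JSON object that holds its "fn" and its "kwargs", one argument or row to a line. play_rows: Moves the arm, as the interface text tells. Its arguments: {"type":"object","properties":{"series":{"type":"array","items":{"type":"array","items":{"type":"array","items":{"type":"number"}}}},"grip":{"type":"number"},"force":{"type":"number"}},"required":["series"]}

```bash
mkdir -p pics
cat > h.py <<'E'
import numpy as np, cv2
from plant import robot
def cam(n):
    c=robot.get_calibration(n)
    if 'world_from_camera' in c: T=np.array(c['world_from_camera'])
    else:
        o=robot.get_obs(); W=np.eye(4); W[:3,:3]=o['ee_rot']; W[:3,3]=o['eef_pos']; T=W@np.array(c['mount'])
    return np.array(c['mtx']),float(c['k1']),T
def ray(c,p):
    K,k,T=c
    d=cv2.undistortPoints(np.array([[p]],float),K,np.array([k,0,0,0.]))[0,0]
    return T[:3,3],T[:3,:3]@np.array([d[0],d[1],1])
def onz(c,p,z):
    o,d=ray(c,p); return o+d*(z-o[2])/d[2]
def proj(c,P):
    K,k,T=c; Ti=np.linalg.inv(T)
    return cv2.projectPoints(np.array(P,float).reshape(-1,3),cv2.Rodrigues(Ti[:3,:3])[0],Ti[:3,3],K,np.array([k,0,0,0.]))[0][:,0]
E
python3 - <<'E'
from h import *
np.set_printoptions(precision=4,suppress=True)
print(robot.get_obs()['ee_rot'],robot.get_obs()['finger_gap'])
for n in ['scene','side']:
    im=robot.grab_frame(n); cv2.imwrite(f'pics/{n}0.png',im[...,::-1]); c=cam(n)
    print(n,c[2][:3,3],c[2][:3,2])
    for q in ['dock','pack_green','pack_red','tray']:
        for r in robot.cut_out(q,n)[:3]:
            print(q,round(r['p'],2),r['point'],r['region'].sum(),onz(c,r['point'],.02))
E
```

```text
[[-0.9627  0.2704 -0.001 ]
 [ 0.2704  0.9627 -0.0019]
 [ 0.0004 -0.0021 -1.    ]] 0.999600191646463
scene [ 0.0168 -0.3722  0.7466] [ 0.5783  0.4327 -0.6916]
dock 0.88 [315.6, 268.8] 2240 [ 0.4612 -0.0262  0.02  ]
dock 0.84 [404.8, 245.9] 1727 [ 0.6272 -0.1414  0.02  ]
dock 0.63 [344.5, 203.2] 1658 [0.6569 0.0386 0.02  ]
pack_green 0.69 [416.9, 263.9] 216 [ 0.5993 -0.1861  0.02  ]
pack_red 0.78 [377.3, 253.7] 272 [ 0.5725 -0.1056  0.02  ]
tray 0.73 [229.6, 196.5] 5543 [0.5072 0.2712 0.02  ]
side [ 0.2568 -0.5982  0.5332] [ 0.3538  0.7488 -0.5605]
dock 0.97 [357.3, 203.3] 1430 [0.659  0.0491 0.02  ]
dock 0.91 [293.8, 248.3] 1873 [ 0.4552 -0.0438  0.02  ]
dock 0.77 [386.7, 254.6] 1780 [ 0.6223 -0.1397  0.02  ]
pack_green 0.75 [386.5, 275.2] 341 [ 0.5897 -0.1894  0.02  ]
pack_red 0.51 [356.3, 249.8] 320 [ 0.5724 -0.1011  0.02  ]
tray 0.56 [274.3, 176.4] 3730 [0.5141 0.2565 0.02  ]
```

View pics/scene0.png

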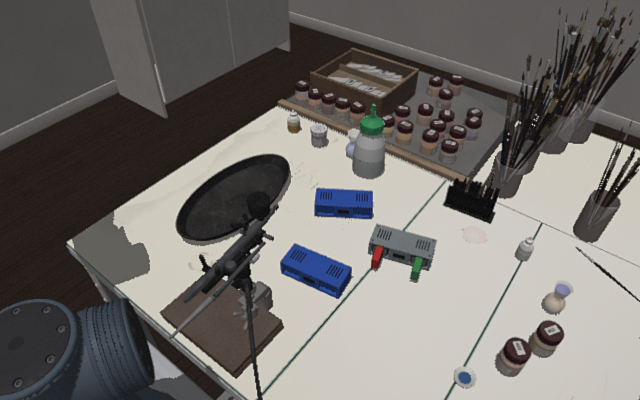

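View pics/side0.png

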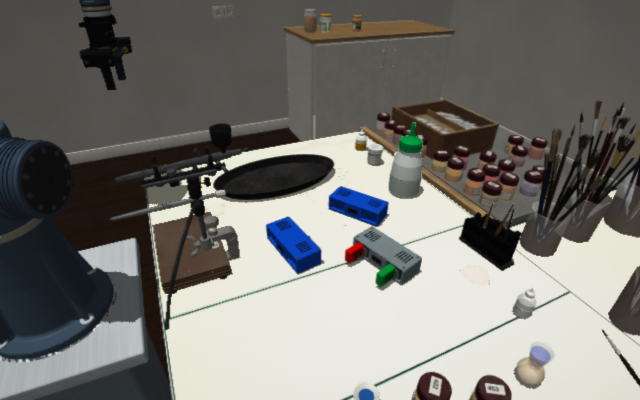

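```bash
cat > fit.py <<'E'
from h import *
from scipy.optimize import minimize
np.set_printoptions(precision=4,suppress=True)
def box(x,y,z): return np.array([[a,b,c] for a in x for b in y for c in z])
def hull(c,P,m):
    cv2.fillConvexPoly(m,cv2.convexHull((proj(c,P)*16).astype(np.int32)),1,shift=4)
def place(P,v):
    s,k=np.sin(v[2]),np.cos(v[2]); return P@np.array([[k,-s,0],[s,k,0],[0,0,1]]).T+[v[0],v[1],0]
def fit(parts,masks,v0,st):
    # parts: {query:[point sets]}, masks: [(cam,query,mask)]
    def cost(v):
        e=0
        for c,q,m in masks:
            r=np.zeros((400,640),np.uint8)
            for P in parts[q]: hull(c,place(P,v),r)
            e+=(cv2.GaussianBlur(r*1.,(5,5),1)-m).__abs__().sum()
        return e
    return minimize(cost,v0,method='Nelder-Mead',options=dict(initial_simplex=np.array([v0]+[np.array(v0)+np.eye(3)[i]*st[i] for i in range(3)]),xatol=1e-4,fatol=.5))
D=box([-.029,.029],[-.0675,.0675],[0,.041])
def fin(y): return box([-.071,-.031],[y-.008,y+.008],[.010,.040])
t=np.linspace(0,2*np.pi,60)
T=np.c_[.091*np.cos(t),.175*np.sin(t),0*t+.027]
PARTS={'union':[D,fin(.042),fin(-.042)],'red':[fin(.042)],'green':[fin(-.042)],'tray':[T]}
E
python3 - <<'E'
from fit import *
ms=[];tm=[]
for n in ['scene','side']:
    robot.grab_frame(n); c=cam(n); u=np.zeros((400,640))
    for q,xy in [('dock',(.625,-.14)),('pack_green',(.594,-.188)),('pack_red',(.572,-.103))]:
        r=min(robot.cut_out(q,n),key=lambda r:np.hypot(*(onz(c,r['point'],.02)[:2]-xy)))
        u=np.maximum(u,r['region'])
        if q!='dock': ms.append((c,q[5:],r['region']*1.))
    ms.append((c,'union',u))
    r=robot.cut_out('tray',n)
    if r:
        h=cv2.convexHull(np.argwhere(r[0]['region'])[:,::-1].astype(np.int32)); m=np.zeros((400,640),np.uint8); cv2.fillConvexPoly(m,h,1)
        tm.append((c,'tray',m*1.))
for k,m in [('dock',ms),('tray',tm)]:
    v0=[.625,-.14,.25] if k=='dock' else [.51,.27,-.2]
    for mm in [m,[x for x in m if np.allclose(x[0][2],m[0][0][2])]]:
        r=fit(PARTS,mm,v0,[.01,.01,.1]); print(k,r.x,r.fun,sum(x[2].sum() for x in mm))
def tri(a,b):
    A=[];B=[]
    for n,p in zip(['scene','side'],[a,b]):
        o,d=ray(cam(n),p); d=d/np.linalg.norm(d); M=np.eye(3)-np.outer(d,d); A.append(M);B.append(M@o)
    return np.linalg.solve(sum(A),sum(B))
print('cup',tri((260,203),(220,132)),'nozzle?',tri((187,298),(113,218)),'bottle top',tri((374,108),(411,126)))
print('standbase',[onz(cam('scene'),p,.01) for p in [(163,303),(208,255),(282,325),(237,370)]])
E
```

```text
dock [ 0.622  -0.1368  0.2826] 1062.699868895326 5764.0
dock [ 0.6223 -0.1351  0.2966] 549.5160685449479 2537.0
tray [ 0.5208  0.2616 -1.5121] 965.2175668442846 10187.0
tray [ 0.5208  0.2618 -1.5088] 308.5143441056398 6175.0
cup [ 0.3457 -0.0108  0.2857] nozzle? [ 0.1721 -0.0132  0.1914] bottle top [0.8069 0.0697 0.1931]
standbase [array([0.2177, 0.1633, 0.01  ]), array([0.3555, 0.1839, 0.01  ]), array([ 0.3243, -0.0525,  0.01  ]), array([ 0.2089, -0.0486,  0.01  ])]
```

>>> {"fn": "play_rows", "kwargs": {
  "series": [
    [[-39,-17,0,-3],[-78,-34,0,-6],[-117,-51,0,-9],[-156,-68,0,-12],[-195,-85,0,-16],[-234,-102,0,-19],[-273,-119,0,-22],[-312,-136,0,-25],[-351,-153,0,-29],[-390,-170,0,-32]]
  ],
  "grip": 0.55,
  "force": 40
}}

```text
time: 1.83
eef_pos: [0.4931, 0.3366, 0.2924]
ee_rot: [[-0.959, -0.284, 0.0], [-0.284, 0.959, 0.0], [-0.0, 0.0, -1.0]]
contact_force: [0.7, 0.3, -0.3]
finger_gap: 0.554
finger_force: 0.0
```

>>> {"fn": "play_rows", "kwargs": {
  "series": [
    [[3,-40,0,0],[7,-80,0,0],[10,-120,0,0],[15,-160,0,0],[20,-200,0,0],[25,-240,0,0],[30,-280,0,0],[36,-320,0,0],[43,-360,0,0],[50,-400,0,0]]
  ]
}}

```text
time: 2.67
eef_pos: [0.556, -0.0618, 0.2925]
ee_rot: [[-0.96, -0.281, 0.0], [-0.281, 0.96, -0.0], [-0.0, -0.0, -1.0]]
contact_force: [0.6, 0.6, -0.5]
finger_gap: 0.553
finger_force: 0.0
```

>>> {"fn": "play_rows", "kwargs": {
  "series": [
    [[5,-40,10,0],[9,-80,25,0],[17,-110,45,0],[17,-128,60,0],[17,-128,72,0],[17,-128,72,0],[17,-128,72,0],[17,-128,72,0],[17,-128,72,0],[17,-128,72,0]]
  ]
}}

```text
time: 3.5
eef_pos: [0.5761, -0.1868, 0.2215]
ee_rot: [[-0.959, -0.282, 0.002], [-0.282, 0.959, -0.001], [-0.001, -0.001, -1.0]]
contact_force: [-0.0, 0.7, 0.4]
finger_gap: 0.553
finger_force: 0.0
```

Run:
```python
from fit import *
ob=robot.get_obs(); print(ob['eef_pos'],ob['contact_force'],ob['time'])
c=cam('wrist'); im=robot.grab_frame('wrist')[...,::-1].copy()
v=[.622,-.1368,.2826]; ms=[]
for q in ['pack_green','pack_red','dock']:
    for r in robot.cut_out(q,'wrist')[:2]:
        print(q,r['p'],r['point'],onz(c,r['point'],.03))
        if q!='dock' and r['p']>.5: ms.append((c,q[5:],r['region']*1.))
r=fit(PARTS,ms,v,[.008,.008,.05]); print('fit',r.x,r.fun,[m[2].sum() for m in ms])
for vv,col in [(v,(255,255,0)),(r.x,(0,255,255))]:
    for P in PARTS['union']:
        cv2.polylines(im,[cv2.convexHull(proj(c,place(P,vv)).astype(np.int32))],1,col,1)
cv2.imwrite('pics/w1.png',im)
```

```text
[ 0.5761 -0.1868  0.2215] [-0.0334  0.7152  0.3501] 3.5
pack_green 0.58 [314.1, 203.8] [ 0.5878 -0.1927  0.03  ]
pack_red 0.95 [394.9, 199.3] [ 0.5585 -0.1111  0.03  ]
dock 0.96 [499.8, 131.3] [ 0.4614 -0.0344  0.03  ]
dock 0.8 [345.4, 236.5] [ 0.6147 -0.1488  0.03  ]
fit [ 0.6224 -0.1351  0.2928] 379.75996050319486 [np.float64(757.0), np.float64(957.0)]
```

View pics/w1.png

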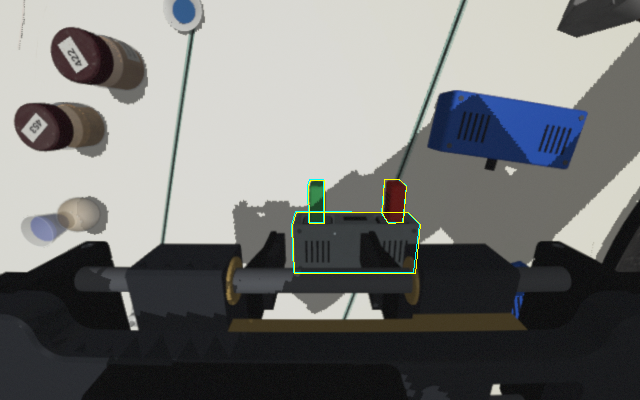

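>>> {"fn": "play_rows", "kwargs": {
  "series": [
    [[-7,-6,0,0],[-7,-6,25,0],[-7,-6,50,0],[-7,-6,75,0],[-7,-6,100,0],[-7,-6,120,0],[-7,-6,132,0],[-7,-6,140,0],[-7,-6,140,0],[-7,-6,140,0]]
  ]
}}

```text
time: 4.53
eef_pos: [0.5846, -0.1915, 0.0805]
ee_rot: [[-0.96, -0.281, 0.001], [-0.281, 0.96, -0.0], [-0.001, -0.001, -1.0]]
contact_force: [0.3, -1.0, -0.0]
finger_gap: 0.55
finger_force: 0.0
```

>>> {"fn": "play_rows", "kwargs": {
  "series": [
    [[0,0,0,0],[0,0,0,0],[0,0,0,0],[0,0,0,0],[0,0,0,0],[0,0,0,0],[0,0,0,0],[0,0,0,0],[0,0,0,0],[0,0,0,0]]
  ],
  "grip": 0,
  "force": 40
}}

```text
time: 5.37
eef_pos: [0.5842, -0.1912, 0.0806]
ee_rot: [[-0.96, -0.281, 0.0], [-0.281, 0.96, -0.0], [-0.0, -0.0, -1.0]]
contact_force: [-0.5, -0.1, 4.5]
finger_gap: 0.177
finger_force: 40.0
```

>>> {"fn": "play_rows", "kwargs": {
  "series": [
    [[4,0,0,0],[10,0,-1,0],[18,0,-1,0],[28,0,-1,0],[38,0,-1,0],[48,0,-1,0],[58,0,-1,0],[66,0,-1,0],[70,0,-1,0],[70,0,-1,0]]
  ]
}}

```text
time: 6.2
eef_pos: [0.5157, -0.2111, 0.0812]
ee_rot: [[-0.96, -0.28, -0.001], [-0.28, 0.96, 0.001], [0.001, 0.001, -1.0]]
contact_force: [0.1, 0.7, -1.8]
finger_gap: 0.183
finger_force: 40.0
```

Run:
```python
from fit import *
ob=robot.get_obs(); print(ob['eef_pos'],ob['contact_force'],ob['time'])
cv2.imwrite('pics/s2.png',cv2.resize(robot.grab_frame('side')[180:320,250:470,::-1],None,fx=3,fy=3))
```

```text
[ 0.5157 -0.2111  0.0812] [ 0.1082  0.6902 -1.7643] 6.2
```

View pics/s2.png

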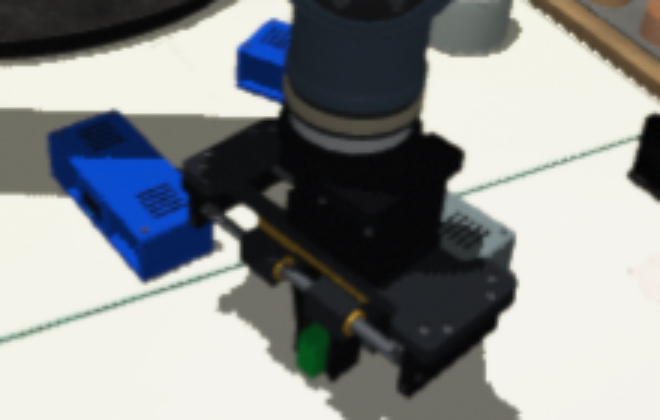

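>>> {"fn": "play_rows", "kwargs": {
  "series": [
    [[0,0,-5,0],[0,0,-15,0],[0,0,-35,0],[0,0,-60,0],[0,0,-85,0],[0,0,-110,0],[0,0,-135,0],[-5,0,-160,0],[-12,5,-180,0],[-20,15,-190,0]]
  ]
}}

```text
time: 7.08
eef_pos: [0.5337, -0.1918, 0.2754]
ee_rot: [[-0.96, -0.28, 0.007], [-0.28, 0.96, -0.004], [-0.005, -0.006, -1.0]]
contact_force: [0.2, -0.9, -0.9]
finger_gap: 0.177
finger_force: 40.0
```

>>> {"fn": "play_rows", "kwargs": {
  "series": [
    [[-15,25,0,0],[-35,60,0,0],[-55,95,0,0],[-75,135,0,0],[-90,175,0,0],[-100,215,0,0],[-108,255,0,0],[-112,295,0,0],[-113,335,0,0],[-112,370,0,0]]
  ]
}}

```text
time: 7.92
eef_pos: [0.5339, 0.1993, 0.2711]
ee_rot: [[-0.959, -0.283, -0.001], [-0.283, 0.959, 0.001], [0.001, 0.001, -1.0]]
contact_force: [0.2, -0.4, -0.8]
finger_gap: 0.182
finger_force: 40.0
```

>>> {"fn": "play_rows", "kwargs": {
  "series": [
    [[5,16,0,0],[10,32,20,0],[15,48,50,0],[20,60,80,0],[20,62,105,0],[20,62,125,0],[20,62,140,0],[20,62,150,0],[20,62,155,0],[20,62,155,0]]
  ]
}}

```text
time: 8.75
eef_pos: [0.4982, 0.2498, 0.1154]
ee_rot: [[-0.96, -0.281, -0.002], [-0.281, 0.96, -0.0], [0.002, 0.0, -1.0]]
contact_force: [-1.4, -0.8, -1.9]
finger_gap: 0.181
finger_force: 40.0
```

Run:
```python
from fit import *
ob=robot.get_obs(); print(ob['eef_pos'],ob['contact_force'],ob['time'])
a=robot.grab_frame('wrist')[...,::-1][100:400,100:540]
b=cv2.resize(robot.grab_frame('side')[60:220,190:425,::-1],(440,300))
cv2.imwrite('pics/s3.png',np.vstack([a,b])[:600])
```

```text
[0.4982 0.2498 0.1154] [-1.3621 -0.7788 -1.8746] 8.75
```

View pics/s3.png

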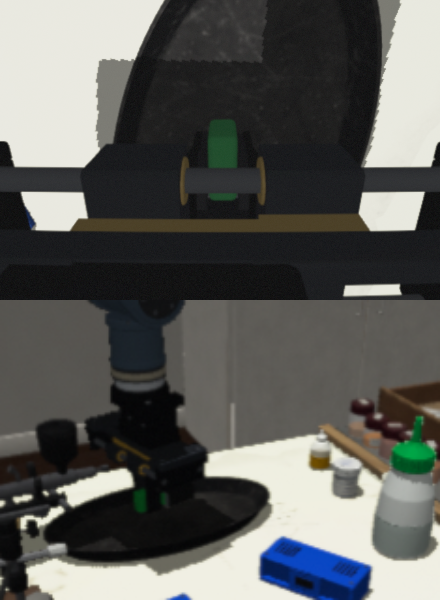

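>>> {"fn": "play_rows", "kwargs": {
  "series": [
    [[0,0,6,0],[0,0,12,0],[0,0,18,0],[0,0,23,0],[0,0,27,0],[0,0,30,0],[0,0,32,0],[0,0,34,0],[0,0,34,0],[0,0,34,0]]
  ]
}}

```text
time: 9.68
eef_pos: [0.4988, 0.2496, 0.0822]
ee_rot: [[-0.96, -0.281, -0.0], [-0.281, 0.96, -0.0], [0.0, -0.0, -1.0]]
contact_force: [0.1, 0.4, -1.4]
finger_gap: 0.177
finger_force: 40.0
```

>>> {"fn": "play_rows", "kwargs": {
  "series": [
    [[0,0,1,0],[0,0,2,0],[0,0,2,0],[0,0,3,0],[0,0,3,0],[0,0,3,0],[0,0,3,0],[0,0,3,0],[0,0,3,0],[0,0,3,0]]
  ]
}}

```text
time: 10.52
eef_pos: [0.4989, 0.2496, 0.0797]
ee_rot: [[-0.96, -0.281, 0.0], [-0.281, 0.96, 0.0], [-0.0, -0.0, -1.0]]
contact_force: [-1.5, -1.0, 5.3]
finger_gap: 0.181
finger_force: 40.0
```

Contact with the tray floor; release and rise.

>>> {"fn": "play_rows", "kwargs": {
  "series": [
    [[0,0,0,0],[0,0,0,0],[0,0,0,0],[0,0,0,0],[0,0,0,0],[0,0,0,0],[0,0,0,0],[0,0,0,0],[0,0,0,0],[0,0,0,0]]
  ],
  "grip": 0.5
}}

```text
time: 11.35
eef_pos: [0.4988, 0.2496, 0.0792]
ee_rot: [[-0.96, -0.281, -0.0], [-0.281, 0.96, -0.0], [0.0, 0.0, -1.0]]
contact_force: [0.5, 0.6, -0.1]
finger_gap: 0.496
finger_force: 0.0
```

>>> {"fn": "play_rows", "kwargs": {
  "series": [
    [[0,0,-5,0],[0,0,-15,0],[0,0,-35,0],[0,0,-60,0],[0,0,-85,0],[0,0,-110,0],[0,0,-135,0],[0,0,-155,0],[0,0,-160,0],[0,0,-160,0]]
  ]
}}

```text
time: 12.18
eef_pos: [0.4996, 0.2499, 0.2416]
ee_rot: [[-0.96, -0.281, 0.005], [-0.281, 0.96, 0.001], [-0.005, -0.0, -1.0]]
contact_force: [-0.1, -0.0, -0.4]
finger_gap: 0.503
finger_force: 0.0
```

Run:
```python
from fit import *
ob=robot.get_obs(); print(ob['eef_pos'],ob['contact_force'],ob['time'])
a=robot.grab_frame('wrist')[...,::-1][0:300,100:540]
for n in ['wrist','side']:
    f=robot.grab_frame(n)
    for q in ['pack_green','pack_red']:
        for r in robot.cut_out(q,n)[:1]: print(n,q,r['p'],r['point'],onz(cam(n),r['point'],.025))
b=cv2.resize(f[60:300,190:425+110,::-1],(440,300))
cv2.imwrite('pics/s4.png',np.vstack([a,b]))
```

```text
[0.4996 0.2499 0.2416] [-0.1373 -0.0295 -0.4428] 12.1833
wrist pack_green 0.88 [320.2, 215.3] [0.527  0.2554 0.025 ]
wrist pack_red 0.81 [9.7, 156.8] [ 0.5592 -0.1057  0.025 ]
side pack_green 0.7 [275.6, 182.3] [0.5047 0.2171 0.025 ]
side pack_red 0.82 [355.6, 250.8] [ 0.5665 -0.108   0.025 ]
```

View pics/s4.png

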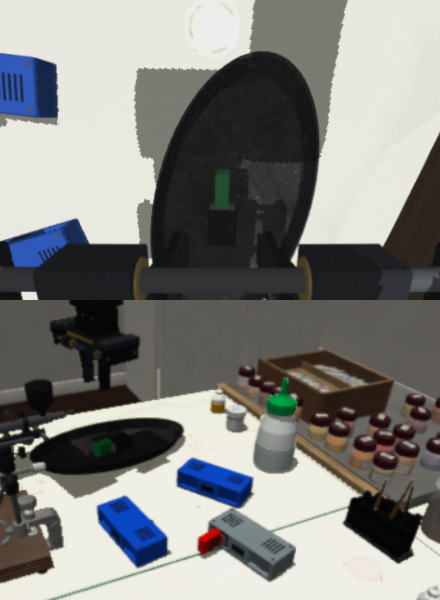

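The green pack lies flat on the tray's floor (crop, about (222,200)), and the red one is still in the dock.

```bash
python3 -c "
from plant import robot
print(robot.close_job())"
```

```text
the job is handed in; nothing more can be done
None
```

The green pack is out of its bay and lying flat on the tray's floor, the red pack still sits in its bay, and the job was handed in at about 12 s; no verdict came back.

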